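Hold the board clamp open at the index

ROBOT

A 6-joint arm with a two-finger parallel gripper is mounted at the origin on the work surface. World frame = base frame: x ahead of the robot, y to its left, z up, the work surface at z = 0. Lengths are in m, angles in rad, forces in N, time in s.
With the tool pointing down it reaches from about 0.4 to 0.925 m from the base axis. Payload 12.5 kg.
Tool frame: the origin (TCP) lies at the very end of the fingers, on their centre line; the grasp point (between the pads) lies 19 mm behind it; z points along the fingers, y is the line along which they close (so a half turn about z gives the same grasp; the last joint's range is limited). The gripper opens to 95 mm and grips with 3 to 60 N. Pads are 20 mm wide; open, the fingers measure 119 mm over their backs; the gripper's body (75 mm by 180 mm) begins 59 mm behind the grasp point.
Start: joints at [-1.249, 0.491, 1.559, -0, 1.092, -0.106], TCP at [0.259, -0.569, 0.215] pointing down, gripper open.
Joint ranges: [-3.1, 3.1], [-0.84, 2.19], [0.05, 2.79], [-1.13, 4.28], [0.06, 2.93], [-2.69, 2.69]. Speed limits (rad/s): [2.22, 2.22, 2.79, 3.14, 3.14, 3.14].

INTERFACE

Orientations are given as a unit quaternion [x, y, z, w].
In Python, from station import env gives the robot as it stands. The module is installed in compiled form; this text tells all that it offers.
- The arm moves only by the tool jog_arm, never from a script. Its argument "targets" is a list of rows, each an object of numbers: "fingers": the closure in counts, from 0 (fully open) to 255 (shut); "tx", "ty", "tz": the shift along the tool's x, y, z as a fraction of full scale; "spin": the turn about the tool's z as a fraction of full scale. In form: [{"fingers": .., "tx": .., "ty": .., "tz": .., "spin": ..}, ...]. A call has 1 to 20 rows; each row shifts and turns the commanded pose from where the row before left it, along the tool's axes as they then stand; what a row does not reach is not made up. Full scale, the value 1, is 150 mm for a shift and 120 degrees for a turn. A row lasts 1/10 s, in which the tool goes at most 50 mm and 8.59 degrees, less where a joint would pass 70% of its speed; a pose out of reach is approached as far as the arm can. A call with a number of a shift or a turn outside -1 to 1 is refused whole. A call with a gripper value outside its range is refused whole. The fingers move at their own pace and stop on an object; the grip force is fixed at half the most. Time passes only in rows, so rows that do not move let the fingers close. It gives the time, the measured TCP pose, the force, the opening and the grip force at its end, in the units of the state.
- env.read_state(): the state, without advancing time (a new reading comes with each control period).
- env.read_camera(name): name is "scene" or "top"; returns a dict with "color" (480x640x3 uint8, blue, green, red), "fovy" (degrees; the focal length in pixels is half the picture's height over the tangent of half this angle, whatever the lens; pixels are square), "cx", "cy" (the principal point, pixels), "R" (3x3) and "t" (3): a world point X has camera coordinates R X + t. Camera axes: x right, y down, z forward; pixel columns grow to the right and rows downward; lengths in m; the calibration is good to about 2 mm. A picture is of the moment at which its call begins. There is no depth.
- env.job_done(): hands the job in; it is judged then, once.
The state is a dict: "t": time; "q": joint angles; "dq": joint speeds; "effort": joint torques, N m; "tool_pos": TCP position; "ee_rot": TCP orientation; "contact_force": force on the tool from outside, world axes, zero at the start; "wrist_torque": the same for the moment, N m; "width": opening from 0.0 (shut) to 1.0 (fully open); "finger_force": force on a finger pad.
Only numpy, scipy, OpenCV 4.12 (cv2) and the standard library are available. Lean on these libraries where they do the work, as an engineer would, in place of code of your own. Each camera call takes 0.05 s, during which the arm holds its last target. There are 200 camera calls.

TASK

Unlock the spring-closed board clamp by turning its D-shaped locking cam until the flat side faces the slide squarely, then pull the slide by its upright grip until the pointer rib on its side lines up with the thin index plate. Leave the cam unlocked and disturb none of the things lying about. Finish holding the grip there, so that the jaws stay open for a colleague to slip a board in: do not let go at the end.

Things in the scene. Friction and masses are not known exactly. Their poses are not given: they have to be found in the camera images.
- fixture: The board clamp, screwed to the table: dark steel base plate 195 x 180 x 12 mm, x -125 to 70, y -65 to 115 mm. Origin on the table under the shut slide's grip. +x runs along the rails from slide to fixed jaw (away from the robot, give or take its yaw), +y left towards the cam, z up. The jaws (x 30 to 55 mm) are 100 mm wide and reach 40 mm above the table.
- slide: Moving jaw's aluminium slide, block 60 (x) x 44 (y) mm, top 36 mm above the table, axes parallel to the fixture's. It travels only along the fixture's -x, 0 (shut) to 75 mm (stop), against a spring that always draws it shut: 5 N when shut plus 0.1 N per mm. Origin 12 mm above the table, at fixture (0, 0) when shut.
- grip (a point): Middle of the grasping part of the slide's upright black grip: a plate 12 mm thick (along the slide's x), 44 mm wide (along its y), reaching from 36 to 88 mm above the table; this point is 68 mm above the table. Its axes are the slide's. Nothing taller than 40 mm stands within 60 mm in front of or behind it, apart from the cam's bar beside the rail.
- tongue (a point): End of the slide's tongue, a lug 12 mm wide that sticks out of the slide's left (+y) side at its robot end to y = 46 mm, 15 to 25 mm above the table. After 3 mm of travel it strikes the cam's disc unless the cam's flat faces the slide; then it passes the flat with 4 mm to spare.
- pointer (a point): Tip of the pointer rib, a steel upright rib 4 mm thick on the slide's right (-y) side, 20 mm to the robot's side of the grip's centre; the point is 36 mm above the table. It moves with the slide.
- mark (a point): Top of the index plate, a fixed upright steel plate 4 mm thick (along x) and 16 mm wide beside the rail on the right (-y), reaching to 36 mm above the table. Its axes are parallel to the fixture's. The pointer must come level with it along x; it stands 30 to 55 mm from the shut pointer towards the robot.
- cam: Locking cam: steel disc 60 mm across, 14 to 26 mm above the table, one flat side 18 mm from its axis (on the cam's -y), bar grip on top. Origin on its upright axis, 12 mm above the table, at fixture (-53.5, 68) mm. Unlocked, its axes are parallel to the fixture's. It starts 0.75 to 1.45 rad clockwise (from above) of that, flat facing the robot, turns up to 0.6 rad past it, and stays where left (0.06 N m).
- cam_grip (a point): Grasp point on the cam's bar, on the cam's axis, 50 mm above the table. The bar is 50 mm long along the cam's x (parallel to the flat), 12 mm thick along its y, and reaches from 26 to 68 mm above the table. Its axes are the cam's.
- spatula: Loose bystander: small spatula, 170 mm, lying beside the fixture on the right.
- bone_folder: Loose bystander: flat white bone folder 150 x 22 x 6 mm, lying on the robot's side of the fixture.
- weight: Loose bystander: round brass paper weight 48 mm across, 44 mm tall, to the left of the fixture.
- tray: Loose bystander: clear tray 120 x 170 x 45 mm, at the left.
- jar: Loose bystander: glass jar 68 mm across, 85 mm tall, at the right.
- iron: Loose bystander: small cordless tacking iron, 220 mm long, 28 mm high, at the right.

How it is judged:
By the outcome, as a careful person would: the job done as asked, in the order asked, and still so for the second after the job is handed in, while the arm keeps its last pose, push and grip.
It also fails if it takes over 45 s, if anything falls off the work surface, if the arm or the gripper's body presses on something with over 40 N, if the wrist force passes 120 N, or if a joint passes its speed limit or range.

## Working session

There is one attempt and no reset: what is moved stays moved. The work goes in short steps, Python scripts to look and compute and a tool call to move; the robot and the scene stay as the last step left them, time stands still between calls to the robot, and variables do not carry over. Pictures are saved under pics/ and viewed, at most 10 in all, crops included, and the job is handed in when it is done.

Besides the shell and the picture viewer there is one more tool, called after "Request:" in YAML: its name, and indented under it one key for each argument. jog_arm: Moves the arm, as the interface text tells. Shift numbers are shares of 150 mm and turn numbers shares of 120 degrees, none past 1 either way. Its arguments: {"type":"object","properties":{"targets":{"type":"array","items":{"type":"object","properties":{"fingers":{"type":"number"},"tx":{"type":"number"},"ty":{"type":"number"},"tz":{"type":"number"},"spin":{"type":"number"}}}}},"required":["targets"]}

```bash
mkdir -p pics
python3 - <<'E'
from station import env
import cv2,numpy as np
s=env.read_state();print(s['t'],s['tool_pos'],s['ee_rot'],s['width'])
for n in ("scene","top"):
    c=env.read_camera(n);cv2.imwrite(f"pics/{n}0.png",c['color'])
    print(n,c['fovy'],c['cx'],c['cy'],np.round(c['R'],3).tolist(),np.round(c['t'],3), -c['R'].T@c['t'])
E
```

```text
0.0 [ 0.25924899 -0.56842055  0.21404296] [ 9.77206807e-01  2.12288783e-01 -5.93521638e-05 -5.70757986e-04] 0.9987920564927146
scene 47.75942116240391 318.04206573992366 247.07865710644322 [[-0.519, 0.855, 0.003], [0.686, 0.419, -0.595], [-0.509, -0.307, -0.804]] [ 0.277 -0.328  1.658] [1.21319522 0.40948939 1.13689739]
top 47.23011173622602 313.2128033815747 244.47474179516715 [[-0.015, -1.0, -0.011], [-0.997, 0.015, -0.076], [0.076, 0.01, -0.997]] [0.015 0.515 1.461] [ 0.40178039 -0.00754639  1.49614378]
```

View pics/top0.png

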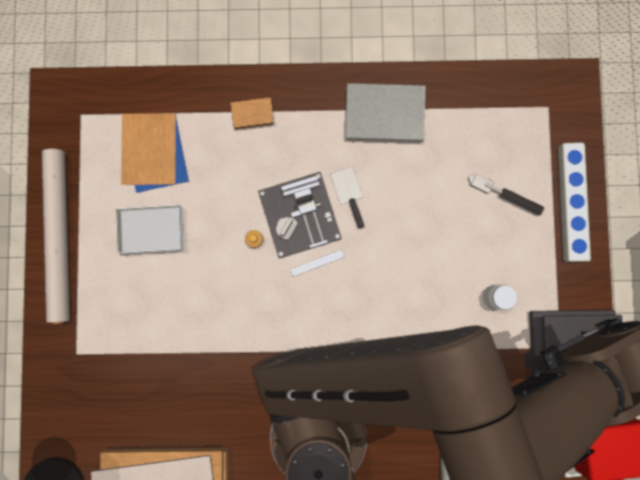

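View pics/scene0.png

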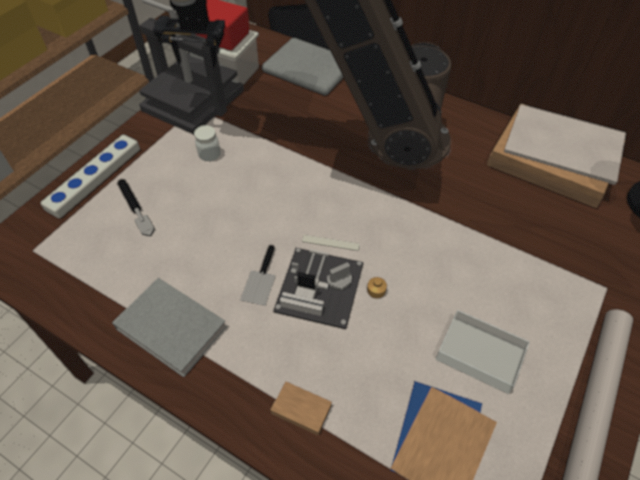

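The top view shows the clamp near (300,215) and the scene view shows it near (320,287). I'll enlarge both.

Run:
```python
import cv2,numpy as np
a=cv2.imread('pics/top0.png')[165:285,250:370];b=cv2.imread('pics/scene0.png')[240:335,265:385]
cv2.imwrite('pics/t1.png',cv2.resize(a,(600,600),interpolation=cv2.INTER_CUBIC))
cv2.imwrite('pics/s1.png',cv2.resize(b,(720,570),interpolation=cv2.INTER_CUBIC))
```

```text
(no output)
```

View pics/t1.png

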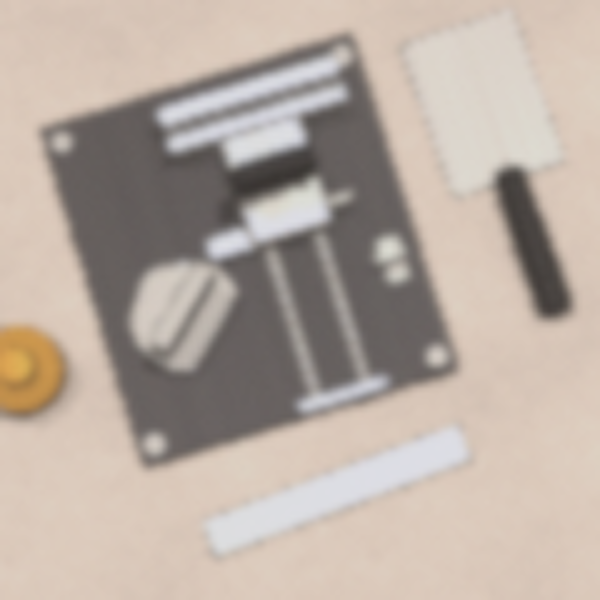

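View pics/s1.png

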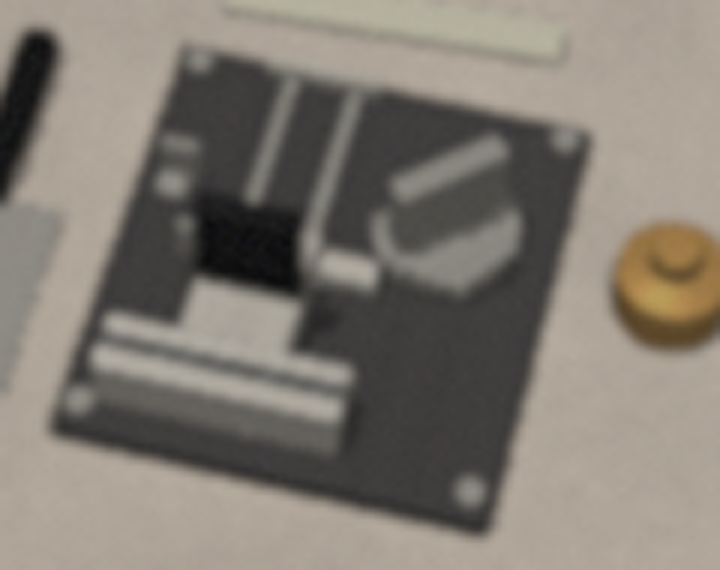

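Top crop: the base corners are at (355,35), (42,128), (145,467) and (458,370). The cam sits near (183,315) with its bar running up and to the right, and two index-plate blobs sit at about (390,247) and (398,271). Next I'll fit the fixture pose from both views.

```bash
cat > h.py <<'E'
import numpy as np,cv2
from scipy.optimize import least_squares
from station import env
def cams(): return {n:env.read_camera(n) for n in("top","scene")}
def proj(c,X):
    p=np.atleast_2d(X)@c['R'].T+c['t'];f=240/np.tan(np.radians(c['fovy']/2))
    return p[:,:2]/p[:,2:]*f+[c['cx'],c['cy']]
def back(c,uv,z):
    f=240/np.tan(np.radians(c['fovy']/2))
    d=c['R'].T@np.array([(uv[0]-c['cx'])/f,(uv[1]-c['cy'])/f,1]);o=-c['R'].T@c['t']
    return o+d*(z-o[2])/d[2]
def toW(p,F):
    F=np.atleast_2d(F).astype(float);c,s=np.cos(p[2]),np.sin(p[2])
    return np.c_[p[0]+c*F[:,0]-s*F[:,1],p[1]+s*F[:,0]+c*F[:,1],F[:,2]]
def toF(p,X):
    c,s=np.cos(p[2]),np.sin(p[2]);d=X[:2]-p[:2];return np.array([c*d[0]+s*d[1],-s*d[0]+c*d[1]])*1e3
T=lambda u,v:np.array([(u+.5)/5+249.5,(v+.5)/5+164.5])
S=lambda u,v:np.array([(u+.5)/6+264.5,(v+.5)/6+239.5])
E
python3 - <<'E'
from h import *
C=cams()
F=np.array([[70,-65,12],[70,115,12],[-125,115,12],[-125,-65,12]])/1e3
t=np.array([T(355,35),T(42,128),T(145,467),T(458,370)]);s=np.array([S(55,432),S(490,533),S(588,132),S(185,45)])
for nm,sel in(("both",(1,1)),("top",(1,0)),("scene",(0,1))):
    r=lambda p:np.r_[(proj(C['top'],toW(p,F))-t).ravel()*sel[0],(proj(C['scene'],toW(p,F))-s).ravel()*sel[1]]
    o=least_squares(r,[.55,.05,.2],x_scale=.01);print(nm,o.x,np.round(o.fun,1))
    if nm=="both":p=o.x
np.save('p.npy',p)
for nm,u in(("m1",(390,247)),("m2",(398,271)),("pointer",(342,197)),("gripTop",(272,165)),("tongue",(215,247)),("cam",(183,315))):
    print(nm,[np.round(toF(p,back(C['top'],T(*u),z)),1) for z in(.012,.036,.068,.088)])
for nm,u in(("m1",(180,145)),("m2",(172,182)),("pointer",(185,228))):
    print('S',nm,[np.round(toF(p,back(C['scene'],S(*u),z)),1) for z in(.012,.026,.036,.088)])
E
```

```text
both [0.63227773 0.02749802 0.28976171] [-0.6 -0.9 -0.7  0.1 -0.3  0.3  0.4 -0.3 -1.3 -0.8  0.1 -0.4  1.  -0.
 -0.2 -0.2]
top [0.63161443 0.02642932 0.28127609] [ 0.1 -0.5 -0.2 -0.  -0.4  0.3  0.5  0.3 -0.  -0.  -0.  -0.   0.  -0.
  0.  -0. ]
scene [0.63305239 0.02848193 0.29745779] [-0.  -0.  -0.   0.  -0.   0.   0.  -0.  -1.  -0.1  0.6 -0.2  0.9 -0.
 -0.4  0.3]
m1 [array([-50.1, -48.7]), array([-53. , -47.4]), array([-56.9, -45.7]), array([-59.4, -44.6])]
m2 [array([-64. , -48.9]), array([-66.7, -47.6]), array([-70.3, -45.9]), array([-72.5, -44.8])]
pointer [array([-16. , -32.1]), array([-19.5, -31. ]), array([-24.2, -29.6]), array([-27.1, -28.8])]
gripTop [array([12.3, -0.9]), array([ 8.3, -0.4]), array([3.1, 0.3]), array([-0.2,  0.8])]
tongue [array([-21.4,  42.2]), array([-24.8,  42. ]), array([-29.3,  41.8]), array([-32.1,  41.7])]
cam [array([-51.7,  69.8]), array([-54.6,  69.2]), array([-58.5,  68.4]), array([-60.9,  67.9])]
S m1 [array([-73.9, -51.9]), array([-64.7, -48.8]), array([-58.1, -46.5]), array([-23.9, -34.9])]
S m2 [array([-55. , -49.9]), array([-46. , -46.8]), array([-39.6, -44.6]), array([ -6.3, -33. ])]
S pointer [array([-34.4, -38.3]), array([-25.6, -35.3]), array([-19.4, -33.2]), array([ 13. , -22.2])]
```

```bash
cat > rect.py <<'E'
from h import *
def avg(n,k=8):
    c=env.read_camera(n);a=c['color'].astype(float)
    for _ in range(k-1):a+=env.read_camera(n)['color']
    c['color']=(a/k).astype(np.uint8);return c
def rect(c,p,z,x0,x1,y0,y1,s):
    # up = +x, left = +y ; s px/mm
    W,H=int((y1-y0)*s),int((x1-x0)*s)
    v,u=np.mgrid[0:H,0:W];F=np.c_[(x1-v.ravel()/s)/1e3,(y1-u.ravel()/s)/1e3,np.full(u.size,z)]
    m=proj(c,toW(p,F)).astype(np.float32).reshape(H,W,2)
    return cv2.remap(c['color'],m[...,0],m[...,1],cv2.INTER_CUBIC)
E
python3 - <<'E'
from rect import *
p=np.load('p.npy');rows=[]
for n in('top','scene'):
    c=avg(n);np.save(f'pics/{n}avg.npy',c['color'])
    row=[]
    for z in(.012,.036):
        im=rect(c,p,z,-90,0,-70,-10,6)
        for x in range(-90,0,10): cv2.line(im,(0,int(-x*6)),(12,int(-x*6)),(0,0,255),1)
        row.append(im)
    rows.append(np.hstack(row))
cv2.imwrite('pics/mk.png',cv2.resize(np.hstack(rows),(800,300)) if 0 else np.hstack(rows)[:, :]) 
print(np.hstack(rows).shape)
im=np.hstack(rows);cv2.imwrite('pics/mk.png',cv2.resize(im,(800,int(im.shape[0]*800/im.shape[1]))))
E
```

```text
(540, 1440, 3)
```

View pics/mk.png

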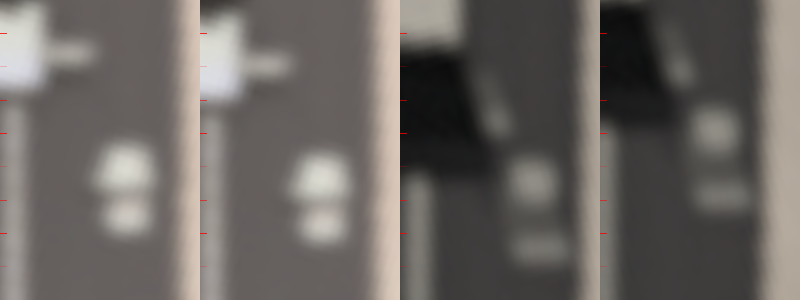

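The index plate's thin top sits at about fixture x -58 in both views, with a foot block on each side. Next I'll measure the cam.

Run:
```python
from rect import *
p=np.load('p.npy');row=[]
for n in('top','scene'):
    c=env.read_camera(n);c['color']=np.load(f'pics/{n}avg.npy')
    for z in(.026,.068):
        im=rect(c,p,z,-104,-4,18,118,4)
        cv2.circle(im,(200,198),3,(0,0,255),-1); row.append(im)
im=np.vstack([np.hstack(row[:2]),np.hstack(row[2:])]);cv2.imwrite('pics/cam.png',cv2.resize(im,(600,600)))
x=np.arange(-90,-9.9,.5)
for n,ys in(('top',(-52,-44)),('scene',(-54,-44))):
    c=env.read_camera(n);c['color']=np.load(f'pics/{n}avg.npy')
    im=rect(c,p,.036,-80,-10,ys[0],ys[1],2).mean(2).mean(1);print(n,[(round(-10-i/2,1),int(v)) for i,v in enumerate(im) if 60<i<130 and i%2==0])
    im=rect(c,p,.036,-40,0,-33,-28,2).mean(2).mean(1);print(n,[(round(0-i/2,1),int(v)) for i,v in enumerate(im) if 20<i<60 and i%2==0])
```

```text
top [(-41.0, 97), (-42.0, 99), (-43.0, 103), (-44.0, 110), (-45.0, 121), (-46.0, 134), (-47.0, 150), (-48.0, 166), (-49.0, 180), (-50.0, 191), (-51.0, 199), (-52.0, 204), (-53.0, 207), (-54.0, 208), (-55.0, 206), (-56.0, 201), (-57.0, 194), (-58.0, 184), (-59.0, 173), (-60.0, 164), (-61.0, 159), (-62.0, 160), (-63.0, 165), (-64.0, 173), (-65.0, 181), (-66.0, 187), (-67.0, 190), (-68.0, 190), (-69.0, 186), (-70.0, 176), (-71.0, 163), (-72.0, 148), (-73.0, 132), (-74.0, 118)]
top [(-11.0, 94), (-12.0, 95), (-13.0, 98), (-14.0, 106), (-15.0, 116), (-16.0, 128), (-17.0, 143), (-18.0, 155), (-19.0, 161), (-20.0, 161), (-21.0, 154), (-22.0, 140), (-23.0, 124), (-24.0, 110), (-25.0, 98), (-26.0, 90), (-27.0, 87), (-28.0, 87), (-29.0, 88)]
scene [(-41.0, 114), (-42.0, 111), (-43.0, 106), (-44.0, 101), (-45.0, 94), (-46.0, 88), (-47.0, 83), (-48.0, 78), (-49.0, 76), (-50.0, 75), (-51.0, 76), (-52.0, 78), (-53.0, 82), (-54.0, 88), (-55.0, 95), (-56.0, 102), (-57.0, 107), (-58.0, 111), (-59.0, 111), (-60.0, 108), (-61.0, 103), (-62.0, 96), (-63.0, 87), (-64.0, 78), (-65.0, 71), (-66.0, 65), (-67.0, 61), (-68.0, 60), (-69.0, 59), (-70.0, 59), (-71.0, 59), (-72.0, 60), (-73.0, 60), (-74.0, 60)]
scene [(-11.0, 71), (-12.0, 70), (-13.0, 70), (-14.0, 69), (-15.0, 69), (-16.0, 69), (-17.0, 70), (-18.0, 71), (-19.0, 72), (-20.0, 73), (-21.0, 72), (-22.0, 69), (-23.0, 64), (-24.0, 58), (-25.0, 52), (-26.0, 45), (-27.0, 41), (-28.0, 36), (-29.0, 34)]
```

View pics/cam.png

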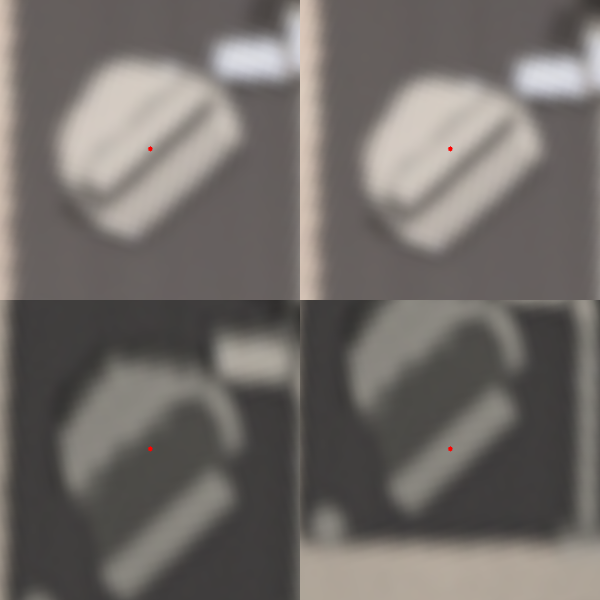

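Request:
jog_arm:
  targets:
    - {"fingers": 0, "tx": 0.2263, "ty": -0.1925}
    - {"fingers": 0, "tx": 0.2263, "ty": -0.1925}
    - {"fingers": 0, "tx": 0.2263, "ty": -0.1925}
    - {"fingers": 0, "tx": 0.2263, "ty": -0.1925}
    - {"fingers": 0, "tx": 0.2263, "ty": -0.1925}
    - {"fingers": 0, "tx": 0.2263, "ty": -0.1925}
    - {"fingers": 0, "tx": 0.2263, "ty": -0.1925}
    - {"fingers": 0, "tx": 0.2263, "ty": -0.1925}
    - {"fingers": 0, "tx": 0.2263, "ty": -0.1925}
    - {"fingers": 0, "tx": 0.2263, "ty": -0.1925}
    - {"fingers": 0, "tx": 0.2263, "ty": -0.1925}
    - {"fingers": 0, "tx": 0.2263, "ty": -0.1925}
    - {"fingers": 0, "tx": 0.2263, "ty": -0.1925}
    - {"fingers": 0, "tx": 0.2263, "ty": -0.1925}
    - {"fingers": 0, "tx": 0.2263, "ty": -0.1925}
    - {"fingers": 0, "tx": 0.2263, "ty": -0.1925}
    - {"fingers": 0, "spin": 0.065}
    - {"fingers": 0, "spin": 0.065}
    - {"fingers": 0, "spin": 0.065}
    - {"fingers": 0, "spin": 0.065}

```text
validation failed for argument at $.ta...
```

Request:
jog_arm:
  targets:
    - {"fingers": 0, "spin": 0.065}
    - {"fingers": 0, "spin": 0.065}
    - {"fingers": 0, "spin": 0.067}
    - {"fingers": 0}

```text
validation failed for argument at $.ta...
```

```bash
cat >> h.py <<'E'
def go(target,psi_deg=None):
    s=env.read_state();q=s['ee_rot'];ps=2*np.arctan2(q[1],q[0]);d=np.array(target)-s['tool_pos']
    print('t',round(s['t'],2),'tcp',np.round(s['tool_pos'],4),'psi',round(np.degrees(ps),2),'w',round(s['width'],3),'F',np.round(s['contact_force'],1),'M',np.round(s['wrist_torque'],2),'q6',round(s['q'][5],2))
    print('tx,ty,tz(frac)',np.round(np.array([d[0]*np.cos(ps)+d[1]*np.sin(ps),d[0]*np.sin(ps)-d[1]*np.cos(ps),-d[2]])/.15,4),'spin',None if psi_deg is None else round((np.degrees(ps)-psi_deg)/120,4))
E
python3 -c "
from h import *
p=np.load('p.npy');X=toW(p,[[-.0535,.068,.033]])[0];print(X);go(X,np.degrees(p[2])-47)"
```

```text
[0.56157882 0.077377   0.033     ]
t 1.2 tcp [ 0.2593 -0.5687  0.2147] psi 24.51 w 1.001 F [0.  0.7 0.4] M [-0.   -0.01 -0.02] q6 -0.11
tx,ty,tz(frac) [ 3.6203 -3.0829  1.2111] spin 0.4576
```

Request:
jog_arm:
  targets:
    - {"fingers": 0, "tx": 0.2263, "ty": -0.1925, "tz": 0, "spin": 0}
    - {"fingers": 0, "tx": 0.2263, "ty": -0.1925, "tz": 0, "spin": 0}
    - {"fingers": 0, "tx": 0.2263, "ty": -0.1925, "tz": 0, "spin": 0}
    - {"fingers": 0, "tx": 0.2263, "ty": -0.1925, "tz": 0, "spin": 0}
    - {"fingers": 0, "tx": 0.2263, "ty": -0.1925, "tz": 0, "spin": 0}
    - {"fingers": 0, "tx": 0.2263, "ty": -0.1925, "tz": 0, "spin": 0}
    - {"fingers": 0, "tx": 0.2263, "ty": -0.1925, "tz": 0, "spin": 0}
    - {"fingers": 0, "tx": 0.2263, "ty": -0.1925, "tz": 0, "spin": 0}
    - {"fingers": 0, "tx": 0.2263, "ty": -0.1925, "tz": 0, "spin": 0}
    - {"fingers": 0, "tx": 0.2263, "ty": -0.1925, "tz": 0, "spin": 0}
    - {"fingers": 0, "tx": 0.2263, "ty": -0.1925, "tz": 0, "spin": 0}
    - {"fingers": 0, "tx": 0.2263, "ty": -0.1925, "tz": 0, "spin": 0}
    - {"fingers": 0, "tx": 0.2263, "ty": -0.1925, "tz": 0, "spin": 0}
    - {"fingers": 0, "tx": 0.2263, "ty": -0.1925, "tz": 0, "spin": 0}
    - {"fingers": 0, "tx": 0.2263, "ty": -0.1925, "tz": 0, "spin": 0}
    - {"fingers": 0, "tx": 0.2263, "ty": -0.1925, "tz": 0, "spin": 0}

```text
t: 2.8
tool_pos: [0.5624, 0.0789, 0.2148]
ee_rot: [0.977, 0.212, 0.0, 0.0]
contact_force: [0.1, -0.9, 0.2]
width: 0.996
finger_force: 0.0
```

Request:
jog_arm:
  targets:
    - {"fingers": 0, "tx": 0, "ty": 0, "tz": 0, "spin": 0.065}
    - {"fingers": 0, "tx": 0, "ty": 0, "tz": 0, "spin": 0.065}
    - {"fingers": 0, "tx": 0, "ty": 0, "tz": 0, "spin": 0.065}
    - {"fingers": 0, "tx": 0, "ty": 0, "tz": 0, "spin": 0.065}
    - {"fingers": 0, "tx": 0, "ty": 0, "tz": 0, "spin": 0.065}
    - {"fingers": 0, "tx": 0, "ty": 0, "tz": 0, "spin": 0.065}
    - {"fingers": 0, "tx": 0, "ty": 0, "tz": 0, "spin": 0.068}
    - {"fingers": 0, "tx": 0, "ty": 0, "tz": 0, "spin": 0}

```text
t: 3.6
tool_pos: [0.5619, 0.077, 0.2147]
ee_rot: [0.965, -0.264, 0.0, 0.0]
contact_force: [-0.3, 0.1, -0.1]
width: 1.003
finger_force: 0.0
```

```bash
python3 -c "
from h import *
p=np.load('p.npy');X=toW(p,[[-.0535,.068,.033]])[0];print(X);go(X,np.degrees(p[2])-47)"
```

```text
[0.56157882 0.077377   0.033     ]
t 3.6 tcp [0.5619 0.077  0.2147] psi -30.58 w 1.003 F [-0.3  0.1 -0.1] M [0.06 0.02 0.04] q6 2.12
tx,ty,tz(frac) [-3.0000e-03 -1.2000e-03  1.2111e+00] spin -0.0015
```

Request:
jog_arm:
  targets:
    - {"fingers": 110, "tx": 0, "ty": 0, "tz": 0.24, "spin": 0}
    - {"fingers": 110, "tx": 0, "ty": 0, "tz": 0.24, "spin": 0}
    - {"fingers": 110, "tx": 0, "ty": 0, "tz": 0.24, "spin": 0}
    - {"fingers": 110, "tx": 0, "ty": 0, "tz": 0.24, "spin": 0}
    - {"fingers": 110, "tx": 0, "ty": 0, "tz": 0.15, "spin": 0}
    - {"fingers": 110, "tx": 0, "ty": 0, "tz": 0.1, "spin": 0}
    - {"fingers": 110, "tx": 0, "ty": 0, "tz": 0, "spin": 0}

```text
t: 4.3
tool_pos: [0.5609, 0.0769, 0.0313]
ee_rot: [0.965, -0.261, -0.002, 0.001]
contact_force: [-0.4, 0.1, 0.4]
width: 0.573
finger_force: 0.0
```

Request:
jog_arm:
  targets:
    - {"fingers": 255, "tx": 0, "ty": 0, "tz": 0, "spin": 0}
    - {"fingers": 255, "tx": 0, "ty": 0, "tz": 0, "spin": 0}
    - {"fingers": 255, "tx": 0, "ty": 0, "tz": 0, "spin": 0}
    - {"fingers": 255, "tx": 0, "ty": 0, "tz": 0, "spin": 0}
    - {"fingers": 255, "tx": 0, "ty": 0, "tz": 0, "spin": 0}
    - {"fingers": 255, "tx": 0, "ty": 0, "tz": 0, "spin": 0}

```text
t: 4.9
tool_pos: [0.5616, 0.0768, 0.0333]
ee_rot: [0.965, -0.262, -0.0, 0.0]
contact_force: [-7.5, -19.6, 8.5]
width: 0.122
finger_force: 29.9
```

```bash
python3 -c "
from h import *
p=np.load('p.npy');X=toW(p,[[-.0535,.068,.033]])[0];print(X);go(X,np.degrees(p[2])-47)"
```

```text
[0.56157882 0.077377   0.033     ]
t 4.9 tcp [0.5616 0.0768 0.0333] psi -30.42 w 0.122 F [ -7.5 -19.6   8.5] M [-3.36  1.17 -0.06] q6 2.12
tx,ty,tz(frac) [-0.0024 -0.0033  0.0023] spin -0.0002
```

Request:
jog_arm:
  targets:
    - {"fingers": 255, "tx": 0, "ty": 0.007, "tz": 0, "spin": 0}
    - {"fingers": 255, "tx": 0, "ty": 0, "tz": 0, "spin": 0}
    - {"fingers": 255, "tx": 0, "ty": 0, "tz": 0, "spin": 0}

```text
t: 5.2
tool_pos: [0.5616, 0.0764, 0.0334]
ee_rot: [0.965, -0.263, 0.0, -0.0]
contact_force: [0.5, 5.5, 3.1]
width: 0.125
finger_force: 30.0
```

Request:
jog_arm:
  targets:
    - {"fingers": 255, "tx": 0, "ty": -0.001, "tz": 0, "spin": -0.03}
    - {"fingers": 255, "tx": 0, "ty": 0, "tz": 0, "spin": -0.045}
    - {"fingers": 255, "tx": 0, "ty": 0, "tz": 0, "spin": -0.045}
    - {"fingers": 255, "tx": 0, "ty": 0, "tz": 0, "spin": -0.045}
    - {"fingers": 255, "tx": 0, "ty": 0, "tz": 0, "spin": -0.045}
    - {"fingers": 255, "tx": 0, "ty": 0, "tz": 0, "spin": -0.045}
    - {"fingers": 255, "tx": 0, "ty": 0, "tz": 0, "spin": -0.045}
    - {"fingers": 255, "tx": 0, "ty": 0, "tz": 0, "spin": -0.045}
    - {"fingers": 255, "tx": 0, "ty": 0, "tz": 0, "spin": -0.047}
    - {"fingers": 255, "tx": 0, "ty": 0, "tz": 0, "spin": 0}
    - {"fingers": 255, "tx": 0, "ty": 0, "tz": 0, "spin": 0}

```text
t: 6.3
tool_pos: [0.5616, 0.0763, 0.0334]
ee_rot: [0.99, 0.143, 0.0, 0.0]
contact_force: [0.6, 1.5, 4.8]
width: 0.127
finger_force: 30.0
```

```bash
python3 -c "
from h import *
p=np.load('p.npy');X=toW(p,[[-.0535,.068,.033]])[0];print(X);go(X,np.degrees(p[2]))"
```

```text
[0.56157882 0.077377   0.033     ]
t 6.3 tcp [0.5616 0.0763 0.0334] psi 16.44 w 0.127 F [0.6 1.5 4.8] M [0.43 0.05 0.07] q6 1.3
tx,ty,tz(frac) [ 0.0021 -0.0071  0.0024] spin -0.0014
```

Request:
jog_arm:
  targets:
    - {"fingers": 190, "tx": 0, "ty": 0, "tz": 0, "spin": 0}
    - {"fingers": 190, "tx": 0, "ty": 0, "tz": 0, "spin": 0}
    - {"fingers": 190, "tx": 0, "ty": 0, "tz": 0, "spin": 0}
    - {"fingers": 190, "tx": 0, "ty": 0, "tz": -0.1, "spin": 0}
    - {"fingers": 190, "tx": 0, "ty": 0, "tz": -0.25, "spin": 0}
    - {"fingers": 190, "tx": 0, "ty": 0, "tz": -0.25, "spin": 0}
    - {"fingers": 190, "tx": 0, "ty": 0, "tz": -0.25, "spin": 0}

```text
t: 7.0
tool_pos: [0.561, 0.0761, 0.1618]
ee_rot: [0.99, 0.144, -0.0, 0.0]
contact_force: [0.2, -0.3, -0.0]
width: 0.257
finger_force: 0.0
```

Request:
jog_arm:
  targets:
    - {"fingers": 110, "tx": 0, "ty": 0, "tz": 0, "spin": -0.068}
    - {"fingers": 110, "tx": 0, "ty": 0, "tz": 0, "spin": -0.068}
    - {"fingers": 110, "tx": 0, "ty": 0, "tz": 0, "spin": -0.068}
    - {"fingers": 110, "tx": 0, "ty": 0, "tz": 0, "spin": -0.068}
    - {"fingers": 110, "tx": 0, "ty": 0, "tz": 0, "spin": -0.068}
    - {"fingers": 110, "tx": 0, "ty": 0, "tz": 0, "spin": -0.068}
    - {"fingers": 110, "tx": 0, "ty": 0, "tz": 0, "spin": -0.068}
    - {"fingers": 110, "tx": 0, "ty": 0, "tz": 0, "spin": -0.068}
    - {"fingers": 110, "tx": 0, "ty": 0, "tz": 0, "spin": -0.068}
    - {"fingers": 110, "tx": 0, "ty": 0, "tz": 0, "spin": -0.068}
    - {"fingers": 110, "tx": 0, "ty": 0, "tz": 0, "spin": -0.07}
    - {"fingers": 110, "tx": 0, "ty": 0, "tz": 0, "spin": 0}

```text
t: 8.2
tool_pos: [0.5612, 0.0761, 0.1604]
ee_rot: [0.597, 0.802, -0.0, -0.0]
contact_force: [0.6, 0.8, -0.9]
width: 0.568
finger_force: 0.0
```

Run:
```python
from h import *
p=np.load('p.npy');go([.632,.0268,.049],np.degrees(p[2])+90)
from rect import *
row=[rect(env.read_camera(n),p,z,-104,36,-62,118,2.2) for n,z in(('top',.026),('scene',.068))]
cv2.imwrite('pics/c2.png',np.hstack(row))
```

```text
t 8.2 tcp [0.5612 0.0761 0.1604] psi 106.68 w 0.568 F [ 0.6  0.8 -0.9] M [-0.   -0.17 -0.01] q6 -0.27
tx,ty,tz(frac) [-0.4506  0.3577  0.7429] spin 0.0007
```

View pics/c2.png

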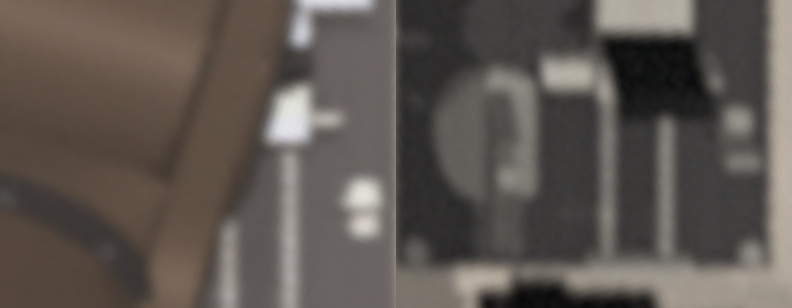

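The scene view shows the cam's flat at column 537, parallel to the rails, so the cam is unlocked. Next I'll move to the grip.

Request:
jog_arm:
  targets:
    - {"fingers": 110, "tx": -0.15, "ty": 0.119, "tz": 0, "spin": 0}
    - {"fingers": 110, "tx": -0.15, "ty": 0.119, "tz": 0, "spin": 0}
    - {"fingers": 110, "tx": -0.15, "ty": 0.12, "tz": 0, "spin": 0}
    - {"fingers": 110, "tx": 0, "ty": 0, "tz": 0, "spin": 0}
    - {"fingers": 110, "tx": 0, "ty": 0, "tz": 0.2, "spin": 0}
    - {"fingers": 110, "tx": 0, "ty": 0, "tz": 0.2, "spin": 0}
    - {"fingers": 110, "tx": 0, "ty": 0, "tz": 0.2, "spin": 0}
    - {"fingers": 110, "tx": 0, "ty": 0, "tz": 0.14, "spin": 0}
    - {"fingers": 110, "tx": 0, "ty": 0, "tz": 0, "spin": 0}

```text
t: 9.2
tool_pos: [0.6301, 0.0273, 0.0469]
ee_rot: [0.599, 0.801, -0.001, -0.002]
contact_force: [0.2, -0.4, 0.2]
width: 0.573
finger_force: 0.0
```

Request:
jog_arm:
  targets:
    - {"fingers": 255, "tx": 0, "ty": 0, "tz": 0, "spin": 0}
    - {"fingers": 255, "tx": 0, "ty": 0, "tz": 0, "spin": 0}
    - {"fingers": 255, "tx": 0, "ty": 0, "tz": 0, "spin": 0}
    - {"fingers": 255, "tx": 0, "ty": 0, "tz": 0, "spin": 0}
    - {"fingers": 255, "tx": 0, "ty": 0, "tz": 0, "spin": 0}
    - {"fingers": 255, "tx": 0, "ty": 0, "tz": 0, "spin": 0}

```text
t: 9.8
tool_pos: [0.6323, 0.0268, 0.0499]
ee_rot: [0.598, 0.802, 0.0, 0.0]
contact_force: [2.0, 2.4, 1.4]
width: 0.127
finger_force: 29.9
```

Run:
```python
from h import *
p=np.load('p.npy');go([.632,.0268,.049],np.degrees(p[2])+90);s=env.read_state();print(toF(p,s['tool_pos']),toF(p*[0,0,1],s['contact_force'])/1e3)
```

```text
t 9.8 tcp [0.6323 0.0268 0.0499] psi 106.58 w 0.127 F [2.  2.4 1.4] M [ 0.31 -0.66 -0.05] q6 -0.35
tx,ty,tz(frac) [ 0.0003 -0.0019  0.0061] spin -0.0002
[-0.17875047 -0.63098348] [2.58193553 1.7183193 ]
```

Request:
jog_arm:
  targets:
    - {"fingers": 255, "tx": 0, "ty": -0.02, "tz": 0, "spin": 0}
    - {"fingers": 255, "tx": 0, "ty": -0.02, "tz": 0, "spin": 0}
    - {"fingers": 255, "tx": 0, "ty": -0.02, "tz": 0, "spin": 0}
    - {"fingers": 255, "tx": 0, "ty": -0.02, "tz": 0, "spin": 0}
    - {"fingers": 255, "tx": 0, "ty": 0, "tz": 0, "spin": 0}

```text
t: 10.3
tool_pos: [0.6214, 0.0236, 0.0499]
ee_rot: [0.598, 0.802, 0.001, 0.001]
contact_force: [5.5, 3.6, -1.3]
width: 0.123
finger_force: 30.0
```

Request:
jog_arm:
  targets:
    - {"fingers": 255, "tx": 0, "ty": -0.03, "tz": 0, "spin": 0}
    - {"fingers": 255, "tx": 0, "ty": -0.04, "tz": 0, "spin": 0}
    - {"fingers": 255, "tx": 0, "ty": -0.04, "tz": 0, "spin": 0}
    - {"fingers": 255, "tx": 0, "ty": -0.03, "tz": 0, "spin": 0}
    - {"fingers": 255, "tx": 0, "ty": -0.03, "tz": 0, "spin": 0}
    - {"fingers": 255, "tx": 0, "ty": 0, "tz": 0, "spin": 0}
    - {"fingers": 255, "tx": 0, "ty": 0, "tz": 0, "spin": 0}

```text
t: 11.0
tool_pos: [0.5975, 0.0165, 0.0499]
ee_rot: [0.598, 0.802, 0.001, 0.001]
contact_force: [7.6, 3.4, -2.2]
width: 0.125
finger_force: 30.0
```

Run:
```python
from rect import *
p=np.load('p.npy');go([.632,.0268,.049],np.degrees(p[2])+90);s=env.read_state();print(toF(p,s['tool_pos']),toF(p*[0,0,1],s['contact_force'])/1e3)
row=[]
for n in('top','scene'):
    c=avg(n,10);np.save(f'pics/{n}avg2.npy',c['color'])
    im=rect(c,p,.036,-90,-10,-70,30,4)
    for x in range(-90,0,10): cv2.line(im,(0,int((-10-x)*4)),(12,int((-10-x)*4)),(0,0,255),1)
    row.append(im)
cv2.imwrite('pics/p3.png',np.hstack(row))
```

```text
t 11.0 tcp [0.5975 0.0165 0.0499] psi 106.57 w 0.125 F [ 7.6  3.4 -2.2] M [ 0.74 -1.04  0.02] q6 -0.37
tx,ty,tz(frac) [2.0e-04 2.4e-01 6.1e-03] spin -0.0003
[-36.46586153  -0.60471012] [8.24815752 1.07401547]
```

View pics/p3.png

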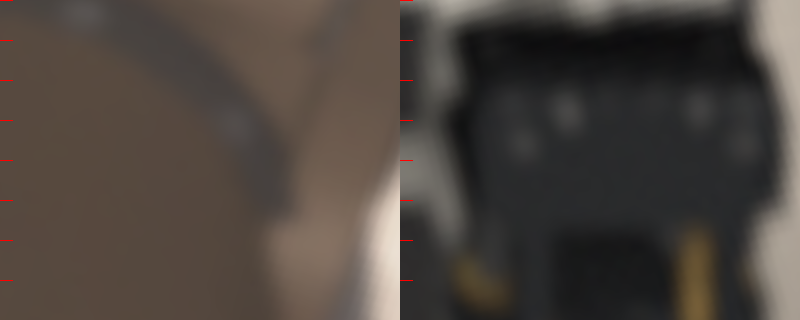

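Both views are now blocked by the arm, so the final travel has to come from the earlier averaged images. I'll refine the mark from those, using the jaw edge (x=30) and the pointer (x=-20) to find the bias.

Run:
```python
from rect import *
from scipy.special import erf
p=np.load('p.npy')
def prof(n,z,x0,x1,y0,y1):
    c=env.read_camera(n);c['color']=np.load(f'pics/{n}avg.npy')
    im=rect(c,p,z,x0,x1,y0,y1,4).astype(float).mean(2).mean(1);return x1-np.arange(len(im))/4,im
st=lambda x,a,s:.5*(1+erf((x-a)/s/2**.5))
for n in('scene','top'):
  for y0,y1 in((-46,-38),(-38,-30),(26,34)):
    x,v=prof(n,.040,20,34,y0,y1)
    o=least_squares(lambda q:q[0]+q[1]*st(x,q[2],abs(q[3]))-v,[60,80,29,2]);print(n,'jaw edge(30)',y0,np.round(o.x,2),round(np.abs(o.fun).mean(),1))
for y0,y1 in((-54,-50),(-50,-46),(-46,-42)):
    x,v=prof('scene',.036,-76,-49,y0,y1)
    o=least_squares(lambda q:q[0]+q[1]*(st(x,q[2]-2,q[3])-st(x,q[2]+2,q[3]))+q[4]*st(x,q[2]+2,q[3])-v,[60,80,-58,2.2,15])
    print('mark',y0,np.round(o.x,2),round(np.abs(o.fun).mean(),1))
x,v=prof('top',.036,-27,-13,-33,-29)
o=least_squares(lambda q:q[0]+q[1]*(st(x,q[2]-2,q[3])-st(x,q[2]+2,q[3]))+q[4]*st(x,q[2],q[3])-v,[90,80,-20,2,0]);print('ptr top',np.round(o.x,2))
```

```text
scene jaw edge(30) -46 [ 59.23 109.27  28.08   2.56] 0.6
scene jaw edge(30) -38 [ 58.46 109.89  28.24   2.6 ] 0.6
scene jaw edge(30) 26 [ 50.28 115.24  28.12   2.6 ] 0.6
top jaw edge(30) -46 [ 86.73 125.28  29.79   2.32] 0.9
top jaw edge(30) -38 [ 85.81 128.5   29.72   2.32] 1.1
top jaw edge(30) 26 [ 84.93 130.3   29.81   2.38] 0.8
mark -54 [ 58.91 105.9  -58.98   3.38   9.75] 0.7
mark -50 [ 60.01 107.44 -59.16   3.23  17.02] 0.7
mark -46 [ 60.61 100.61 -59.26   3.13  18.37] 0.7
ptr top [ 80.89 150.16 -19.63   2.91  10.31]
```

Run:
```python
from rect import *
from scipy.special import erf
p=np.load('p.npy')
def prof(n,z,x0,x1,y0,y1):
    c=env.read_camera(n);c['color']=np.load(f'pics/{n}avg.npy')
    im=rect(c,p,z,x0,x1,y0,y1,4).astype(float).mean(2).mean(1);return x1-np.arange(len(im))/4,im
st=lambda x,a,s:.5*(1+erf((x-a)/s/2**.5))
for n in('scene','top'):
  for nm,z,x0,a in(('base-125',.012,-125,-140),('base70',.012,70,80),('jaw30',.04,30,34),):
   for y0,y1 in((-50,-42),(-40,-32),(60,75)):
    if nm[0]=='j' and y0>0: continue
    lo,hi=(x0-10,x0+10) if nm[0]=='b' else (20,34)
    x,v=prof(n,z,lo,hi,y0,y1)
    o=least_squares(lambda q:q[0]+q[1]*st(x,q[2],abs(q[3]))-v,[60,80 if nm!='base-125' else -80,x0,2]);print(n,nm,y0,np.round(o.x,2),round(np.abs(o.fun).mean(),1))
x,v=prof('top',.036,-80,-36,-52,-44);print([(round(a,1),int(b)) for a,b in zip(x[::8],v[::8])])
x,v=prof('scene',.04,15,70,-46,-34);print([(round(a,1),int(b)) for a,b in zip(x[::6],v[::6])])
x,v=prof('top',.04,15,70,-46,-34);print([(round(a,1),int(b)) for a,b in zip(x[::6],v[::6])])
```

```text
scene base-125 -50 [ 163.54 -101.18 -124.98    3.14] 0.4
scene base-125 -40 [ 163.7  -105.09 -124.81    3.12] 0.7
scene base-125 60 [ 169.13 -108.79 -124.38    2.97] 1.0
scene base70 -50 [ 57.97 106.88  73.53   2.15] 2.8
scene base70 -40 [ 57.84 107.8   73.5    2.15] 2.7
scene base70 60 [ 57.2  106.78  73.71   2.11] 2.8
scene jaw30 -50 [ 59.18 104.5   28.07   2.52] 0.6
scene jaw30 -40 [ 58.5  109.3   28.22   2.57] 0.6
top base-125 -50 [ 196.12  -89.66 -126.78    2.03] 3.3
top base-125 -40 [ 198.8  -100.13 -125.97    2.64] 0.5
top base-125 60 [ 205.19 -106.33 -126.06    2.46] 0.6
top base70 -50 [128.42  72.87  70.85   1.67] 8.0
top base70 -40 [125.43  76.5   71.12   1.72] 8.4
top base70 60 [ 93.75 106.68  69.75   2.64] 0.3
top jaw30 -50 [ 88.76 108.81  29.74   2.34] 0.6
top jaw30 -40 [ 86.22 128.06  29.75   2.31] 1.1
[(np.float64(-36.0), 97), (np.float64(-38.0), 97), (np.float64(-40.0), 97), (np.float64(-42.0), 99), (np.float64(-44.0), 110), (np.float64(-46.0), 134), (np.float64(-48.0), 165), (np.float64(-50.0), 190), (np.float64(-52.0), 204), (np.float64(-54.0), 207), (np.float64(-56
[... 1422 characters left out ...]
), 118), (np.float64(56.5), 141), (np.float64(55.0), 170), (np.float64(53.5), 195), (np.float64(52.0), 211), (np.float64(50.5), 218), (np.float64(49.0), 215), (np.float64(47.5), 205), (np.float64(46.0), 184), (np.float64(44.5), 160), (np.float64(43.0), 141), (np.float64(41.5), 137), (np.float64(40.0), 148), (np.float64(38.5), 169), (np.float64(37.0), 191), (np.float64(35.5), 205), (np.float64(34.0), 208), (np.float64(32.5), 197), (np.float64(31.0), 174), (np.float64(29.5), 144), (np.float64(28.0), 115), (np.float64(26.5), 95), (np.float64(25.0), 87), (np.float64(23.5), 85), (np.float64(22.0), 87), (np.float64(20.5), 89), (np.float64(19.0), 91), (np.float64(17.5), 93), (np.float64(16.0), 95)]
```

Run:
```python
from rect import *
from scipy.special import erf
p=np.load('p.npy')
def prof(n,z,x0,x1,y0,y1):
    c=env.read_camera(n);c['color']=np.load(f'pics/{n}avg.npy')
    im=rect(c,p,z,x0,x1,y0,y1,4).astype(float).mean(2).mean(1);return x1-np.arange(len(im))/4,im
st=lambda x,a,s:.5*(1+erf((x-a)/s/2**.5))
bx=lambda x,a,b,s:st(x,a,s)-st(x,b,s)
for hf in(14,16,20,24):
  k=.12*(36-hf)
  for y0,y1 in((-52,-48),(-48,-44)):
    x,v=prof('top',.036,-82,-38,y0,y1)
    def f(q):
        m,L,bg,Bt,Bf,D,Bn,s=q
        return bg+(Bf-bg)*bx(x,m+2,m+L-k,s)+(Bt-bg)*bx(x,m-2,m+2,s)+(D-bg)*bx(x,m-2-k,m-2,s)+(Bn-bg)*bx(x,m-L-k,m-2-k,s)-v
    o=least_squares(f,[-58,12,97,200,200,100,200,2.3]);print('top mark hf',hf,y0,np.round(o.x,2),round(np.abs(o.fun).mean(),2))
k=2.9
for y0,y1 in((-33,-30),(-30,-27)):
    x,v=prof('top',.036,-30,-9,y0,y1)
    o=least_squares(lambda q:q[0]+(q[1]-q[0])*bx(x,q[2]-2,q[2]+2,2.35)+(q[3]-q[0])*bx(x,q[2]-2-k,q[2]-2,2.35)+q[4]*st(x,q[2],2.35)-v,[90,200,-20,100,5]);print('ptr',y0,np.round(o.x,2),round(np.abs(o.fun).mean(),2))
# scene joint: plate top, face, foot
x,v=prof('scene',.036,-76,-28,-50,-46)
def g(q):
    m,k,L,bg,Bt,D,Bf,s,Fc,w=q
    return bg+(Bt-bg)*bx(x,m-2,m+2,s)+(D-bg)*bx(x,m+2,m+2+k,s)+(Bf-bg)*bx(x,m+2+k,m+L+k,s)+(Fc-bg)*bx(x,m+L+k,m+L+k+w,s)-v
o=least_squares(g,[-58,13,12,60,170,75,140,2.6,90,3]);print('scene',np.round(o.x,2),round(np.abs(o.fun).mean(),2))
```

```text
top mark hf 14 -52 [-57.02  12.52  97.1  219.9  198.12  86.57 188.32   2.59] 1.04
top mark hf 14 -48 [-57.07  12.71  96.8  232.5  210.74  82.9  196.57   2.55] 1.28
top mark hf 16 -52 [-57.25  12.49  97.08 218.43 198.89  74.45 189.14   2.61] 0.94
top mark hf 16 -48 [-57.29  12.68  96.81 230.82 211.33  69.74 197.36   2.56] 1.15
top mark hf 20 -52 [-57.71  12.42  97.04 214.94 200.34  41.99 190.83   2.66] 0.83
top mark hf 20 -48 [-57.75  12.63  96.81 226.95 212.44  34.41 198.97   2.59] 0.93
top mark hf 24 -52 [-58.17  12.36  97.   210.52 201.64  -9.78 192.54   2.7 ] 0.81
top mark hf 24 -48 [-58.2   12.58  96.81 222.16 213.45 -22.12 200.59   2.62] 0.77
ptr -33 [ 85.84 194.97 -19.1  119.72   9.53] 1.24
ptr -30 [ 84.18 194.47 -18.95 127.12   8.64] 1.27
scene [-59.02  12.31  12.77  59.67 172.6   73.74 137.75   3.31 110.43   0.  ] 0.64
```

Request:
jog_arm:
  targets:
    - {"fingers": 255, "tx": 0, "ty": -0.007, "tz": 0, "spin": 0}
    - {"fingers": 255, "tx": 0, "ty": -0.007, "tz": 0, "spin": 0}
    - {"fingers": 255, "tx": 0, "ty": 0, "tz": 0, "spin": 0}
    - {"fingers": 255, "tx": 0, "ty": 0, "tz": 0, "spin": 0}
    - {"fingers": 255, "tx": 0, "ty": 0, "tz": 0, "spin": 0}

```text
t: 14.5
tool_pos: [0.5956, 0.0159, 0.0499]
ee_rot: [0.598, 0.802, 0.001, 0.001]
contact_force: [7.3, 3.6, -3.2]
width: 0.129
finger_force: 30.0
```

Run:
```python
from rect import *
p=np.load('p.npy')
for _ in range(3):
    s=env.read_state();print(s['t'],toF(p,s['tool_pos']),toF(p*[0,0,1],s['contact_force'])/1e3,s['width']);c=env.read_camera('scene')
cv2.imwrite('pics/fin.png',cv2.resize(c['color'][215:335,245:405],(800,600),interpolation=cv2.INTER_CUBIC))
```

```text
14.5 [-38.41891169  -0.62926801] [8.044504  1.3613648] 0.12864527557253042
14.55 [-38.41515868  -0.63831131] [8.62151227 1.44588594] 0.12420666939821275
14.6 [-38.41375057  -0.63119553] [8.23568585 2.15313877] 0.11940811853581494
```

View pics/fin.png

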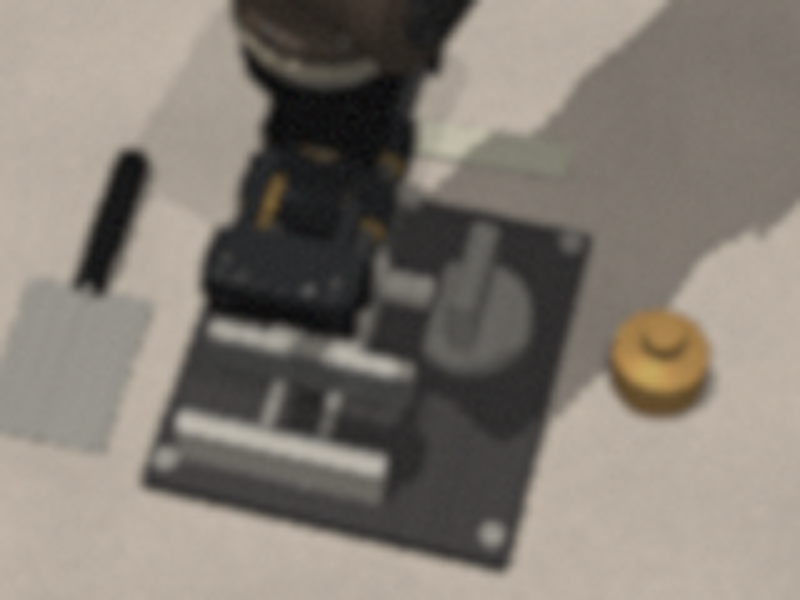

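The jaws are visibly open and the tongue is alongside the cam's flat. As a last check, I'll measure how far the moving jaw travelled between the two scene images.

Run:
```python
from rect import *
p=np.load('p.npy');c=avg('scene',8);new=c['color'].copy()
for y0,y1 in((-46,-36),(26,36),(36,44)):
    c['color']=np.load('pics/sceneavg.npy');a=rect(c,p,.04,26,39,y0,y1,4).mean(2).mean(1)
    c['color']=new;b=rect(c,p,.04,-20,5,y0,y1,4).mean(2).mean(1)
    print(y0,[(round(26+13-i/4,1),int(v)) for i,v in enumerate(a) if i%6==0],'\n  ',[(round(5-i/4,1),int(v)) for i,v in enumerate(b) if i%6==0])
```

```text
-46 [(39.0, 113), (37.5, 132), (36.0, 150), (34.5, 162), (33.0, 165), (31.5, 158), (30.0, 142), (28.5, 120), (27.0, 95)] 
   [(5.0, 66), (3.5, 77), (2.0, 93), (0.5, 113), (-1.0, 132), (-2.5, 148), (-4.0, 157), (-5.5, 158), (-7.0, 150), (-8.5, 134), (-10.0, 112), (-11.5, 87), (-13.0, 63), (-14.5, 42), (-16.0, 27), (-17.5, 18), (-19.0, 15)]
26 [(39.0, 111), (37.5, 130), (36.0, 148), (34.5, 159), (33.0, 162), (31.5, 154), (30.0, 137), (28.5, 113), (27.0, 89)] 
   [(5.0, 70), (3.5, 82), (2.0, 100), (0.5, 122), (-1.0, 144), (-2.5, 161), (-4.0, 170), (-5.5, 169), (-7.0, 158), (-8.5, 139), (-10.0, 113), (-11.5, 86), (-13.0, 63), (-14.5, 50), (-16.0, 44), (-17.5, 44), (-19.0, 45)]
36 [(39.0, 112), (37.5, 130), (36.0, 148), (34.5, 159), (33.0, 161), (31.5, 153), (30.0, 137), (28.5, 114), (27.0, 91)] 
   [(5.0, 67), (3.5, 77), (2.0, 92), (0.5, 112), (-1.0, 132), (-2.5, 147), (-4.0, 155), (-5.5, 153), (-7.0, 143), (-8.5, 124), (-10.0, 101), (-11.5, 77), (-13.0, 59), (-14.5, 47), (-16.0, 44), (-17.5, 44), (-19.0, 44)]
```

```bash
python3 -c "
from station import env
print(env.job_done())"
```

```text
the job is handed in; nothing more can be done
None
```

I unlocked the cam with its flat facing the slide, pulled the slide about 38.2 mm to the index plate, and handed the job in with the grip still held. The arm hid the pointer and plate at the end, so that alignment is worked out from the earlier images (about ±0.5 mm), not seen directly.

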